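# Move the stopper to the free outlet of a push-in air manifold

### The job

The tester's air line is going onto the outlet that the plain steel stopper now closes. Push that outlet's black release collar in, draw the stopper out with the collar held in, push it into the free middle outlet past the grip until it is fully home, then give it a firm pull upward to prove that it is held, and leave it there. Work by feel without forcing the fittings, and leave the gauge and the loose things round the manifold alone.

Things in the scene. Friction and masses are not known exactly. Their poses are not given: they have to be found in the camera images.
- manifold: Fixed air manifold: aluminium bar 250 (its y) x 44 (its x) x 34 mm, clamped 14 to 30 mm above the bench on two posts of a foot plate. Origin: centre of the bar's underside, z up. On top, 70 mm apart along its y, three alike push-in outlets: brass body 37 mm across, above it a black release collar (ring 42 mm across, 7 mm thick, hole 21 mm). Over 35 N on a collar, outlet or stopper does damage.
- stopper: Plain round steel bar to be moved, 18 mm thick, 97 mm long, 0.1 to 0.16 kg, upright in the left or right outlet, 48 mm of it above the collar. Origin: centre of its lower end, z along it, up. From below: 4 mm cone, 5 mm full thickness, 8 mm groove (12 mm thick), plain bar; a dark line round it is level with the collar's top when home. Locked, it has 2 mm of play up from the stop.
- gauge: Round pressure gauge (53 mm across, 24 mm thick, reaching 64 mm above the collar) plugged in the other end outlet, fixed; not to be touched. Origin: lower end of its stem, at the stop of its outlet.
- outlet_left (a point): Centre of the top of the collar when up, at the manifold's y = +70 mm, 83 mm above the bar's underside; axes of the manifold. In each outlet steel teeth stand 33 to 38 mm below this point and a solid stop 49 mm below. The collar draws the teeth back: they clear an 18 mm bar once it is pushed in by 2 mm and close again as it comes up.
- outlet_middle (a point): The same point of the free outlet, at the manifold's y = 0. A bar lowered into an outlet rests with its nose on the teeth about 14 mm short of the stop; pushed on with about 8 to 10 N it passes, and the teeth snap into its groove 2 mm before the stop. The collar dips meanwhile and comes up again.
- outlet_right (a point): The same point at the manifold's y = -70 mm. (Keep the arm clear of the tall fixed testing machine at the left of the bench: it stands from about 0.5 m to 0.85 m ahead of the robot and from about 0.35 m left of its middle line outward, near the way in from the start.)
- collar_left (a joint): How far the left outlet's collar is pushed in, m: 0 up, 0.0065 fully in. Spring: 6 N to start it, 15 N fully in. It rises with the fingers; as the bar must rise 2 mm to pass the teeth with the collar still 2 mm in, push it 4.5 mm or more in before drawing. Same for all three.
- collar_middle (a joint): The same for the middle outlet's collar.
- collar_right (a joint): The same for the right outlet's collar.
- pen: Loose capped pen, 135 x 17 x 16 mm, lying in front of the manifold; a bystander. Origin: centre of its underside.
- screwdriver: Loose screwdriver, 193 x 28 x 26 mm, lying behind the manifold; a bystander. Origin: centre of its underside.
- sleeve: Loose ground steel sleeve, 27 mm across, 42 mm high, standing behind the manifold; a bystander. Origin: centre of its underside.
Mind the look-alikes: they are no part of the job. Leave any blue look-alike of the stopper alone.

How it is judged (in metres and radians):
On the way, in this order (a step that is already met when the one before it is completed fails the run):
1. the stopper is drawn out of its outlet, its nose clear above the collars (z of stopper in the frame of outlet_middle above 0.005 m), for 0.1 s.
2. the stopper is home in the middle outlet: within 1 mm of the stop, with the collar up (horizontal distance between stopper and outlet_middle below 0.004 m and z of stopper in the frame of outlet_middle below -0.048 m and value of joint collar_middle below 0.001 m), for 0.1 s.
3. the stopper is pulled up against the teeth with more than 5 N and they hold it (horizontal distance between stopper and outlet_middle below 0.004 m and z of stopper in the frame of outlet_middle between -0.0475 and -0.045 m and value of joint collar_middle below 0.001 m and contact force between stopper and manifold above 5 N), for 0.2 s.
At the end, for the whole second after the job is handed in: The stopper stands upright and at rest in the middle outlet, held by its teeth: not more than 3.5 mm off the stop (the teeth allow 2 mm), all three collars up (within 1 mm) (horizontal distance between stopper and outlet_middle below 0.004 m and z of stopper in the frame of outlet_middle below -0.0455 m and angle between stopper's own z axis and vertical below 0.1 rad and value of joint each of collar_left, collar_middle, collar_right below 0.001 m and linear speed of stopper below 0.02 m/s); the robot touches nothing.
It fails at once if the stopper is forced against the fitting with more than 35 N (contact force between stopper and manifold above 35 N).
It fails at once if the robot presses on the manifold or a collar with more than 35 N (contact force between any of the fingers, the arm and manifold above 35 N).
It fails at once if the gauge is touched with more than 5 N (contact force between any of the fingers, the arm, stopper and gauge above 5 N).
It fails at once if a loose thing beside the manifold is moved by more than 20 mm (distance of any of pen, screwdriver, sleeve from where it was at the start of the episode above 0.02 m).
It also fails if it takes over 67 s, if anything falls off the work surface, if the arm or the gripper's body presses on something with over 40 N, if the wrist force passes 120 N, or if a joint passes its speed limit or range.

### The arm

A 6-joint arm with a two-finger parallel gripper is mounted at the origin on a cart in front of the work surface, level with it; the furniture and walls round the work are solid. World frame = base frame: x ahead of the robot, y to its left, z up, the work surface at z = 0. Lengths are in m, angles in degrees, forces in N, time in s.
With the tool pointing down it reaches from about 0.4 to 0.825 m from the base axis. Payload 7 kg.
Tool frame: the origin (TCP) lies on the centre line of the jaws, within the pads' length; the fingertips stand 19 mm ahead of it and the grasp point (between the pads) is the TCP (r.tip_extent is the distance from the TCP to the fingertips, in m); z points along the fingers, y is the line along which they close (so a half turn about z gives the same grasp; the last joint's range is limited). The gripper opens to 88 mm and grips with 3 to 60 N. Pads are 19 mm wide; open, the fingers measure 130 mm over their backs; the gripper's body (78 mm by 193 mm) begins 47 mm behind the grasp point.
Start: joints at [-53.738, 20.546, 0.682, 0, -70.136, -16.507], TCP at [0.228, -0.635, 0.246] pointing down, gripper open.
Joint ranges: [-176.03, 176.03], [-82.01, 121.73], [-58.28, 71.71], [-173.87, 95.51], [-174.79, -0.11], [-173.66, 173.66]. Speed limits (degrees/s): [136.94, 136.94, 172.46, 180, 180, 180].

### API

Orientations are given as [roll, pitch, yaw] about the fixed x, y, z axes, in that order (R = Rz(yaw) Ry(pitch) Rx(roll)).
In Python, from plant import r gives the robot as it stands. The module is installed in compiled form; this text tells all that it offers.
- The arm moves only by the tool jog_arm, never from a script. Its argument "deltas" is a list that holds one entry, the list of rows, each a list of 5 numbers: the opening, from -1 (shut) to 1 (fully open), then the shift along the world's x, y, z in cm, then the turn about the world's z in rad. In form: [[[claw, dx, dy, dz, turn], ...]]. A call has 1 to 8 rows; each row shifts and turns the commanded pose from where the row before left it; what a row does not reach is not made up. A row lasts 1/8 s, in which the tool goes at most 62.5 mm and 10.7 degrees, less where a joint would pass 70% of its speed; a pose out of reach is approached as far as the arm can. A call with a gripper value outside its range is refused whole. The fingers move at their own pace and stop on an object; "force" is the grip in N (left out, the last holds). Time passes only in rows, so rows that do not move let the fingers close. It gives the time, the measured TCP pose, the force, the opening and the grip force at its end, in the units of the state.
- r.get_state(): the state, without advancing time (a new reading comes with each control period).
- r.capture(name): name is "scene" or "top" or "wrist"; returns the picture (480x640x3 uint8, blue, green, red); there is no depth.
- r.camera_info(name): a dict with "fx", "fy", "cx", "cy" (pixels), "view" (4x4, takes a point from world to camera coordinates). Camera axes: x right, y up, looking along -z (the intrinsics and any distortion apply to the point x, -y, -z); pixel columns grow to the right and rows downward; lengths in m; the calibration is good to about 2 mm. A picture is of the moment at which its call begins: read the wrist's pose just before it. camera_info takes no time and is no camera call; for the wrist camera it gives the pose at the moment of the call.
- r.close_job(): hands the job in; it is judged then, once.
The state is a dict: "time_s": time; "joints": joint angles; "qd": joint speeds; "joint_torque": joint torques, N m; "tcp_pos": TCP position; "eef_rot": TCP orientation; "contact_force": force on the tool from outside, world axes, zero at the start; "moment": the same for the moment, N m; "gripper_width": finger opening in m; "gripper_force": force on a finger pad.
Only numpy, scipy, OpenCV 4.12 (cv2) and the standard library are available. Lean on these libraries where they do the work, as an engineer would, in place of code of your own. Each camera call takes 0.05 s, during which the arm holds its last target. There are 200 camera calls.

## Working session

There is one attempt and no reset: what is moved stays moved. The work goes in short steps, Python scripts to look and compute and a tool call to move; the robot and the scene stay as the last step left them, time stands still between calls to the robot, and variables do not carry over. Pictures are saved under pics/ and viewed, at most 10 in all, crops included, and the job is handed in when it is done.

Besides the shell and the picture viewer there is one more tool, called after "Request:" by a JSON object that holds its "op" and its "data". jog_arm: Moves the arm, as the interface text tells. Its arguments: {"type":"object","properties":{"deltas":{"type":"array"},"force":{"type":"number"}},"required":["deltas"]}

```bash
mkdir -p pics
python3 - <<'E'
from plant import r
import cv2,numpy as np
s=r.get_state();print(s)
for n in("scene","top"):
    i=r.camera_info(n);print(n,i);cv2.imwrite(f"pics/{n}0.png",r.capture(n))
E
```

```text
{'time_s': 0.0, 'joints': array([-5.37382328e+01,  2.05923276e+01,  6.33970362e-01, -2.04092513e-02,
       -7.01364929e+01, -1.65048718e+01]), 'qd': array([-0.11111776, -0.05414458,  0.04739987,  0.03275557,  0.0013601 ,
       -0.00214285]), 'joint_torque': array([-5.69922977e-04, -5.82708621e+01,  2.93047339e+01,  6.99706480e+00,
        6.75002040e-03, -1.70778249e-04]), 'tcp_pos': array([ 0.22796988, -0.63484835,  0.24461318]), 'eef_rot': array([ 1.79903607e+02, -8.55390043e-03, -1.60250048e+02]), 'contact_force': array([-0.27849252,  1.35588827, -0.35193888]), 'moment': array([ 0.0225371 , -0.0054608 , -0.01956004]), 'gripper_force': 0.0, 'gripper_width': 0.08784581290320218}
scene {'fx': 574.7751061347423, 'fy': 574.7751061347423, 'cx': 328.59224346452186, 'cy': 230.9429054988641, 'view': array([[-0.89571859, -0.44455888, -0.00745694,  0.53090772],
       [ 0.21727047, -0.45227644,  0.86500842, -0.20503864],
       [-0.38791977,  0.77318395,  0.50170193, -0.71496036],
       [ 0.        ,  0.        ,  0.        ,  1.        ]])}
top {'fx': 600.9865604889862, 'fy': 600.9865604889862, 'cx': 313.39561713297667, 'cy': 251.84433570548006, 'view': array([[-0.0064705 , -0.99993068,  0.00983726, -0.0021014 ],
       [ 0.9973594 , -0.00574163,  0.07239652, -0.55875696],
       [-0.07233502,  0.01027973,  0.99732741, -0.96967331],
       [ 0.        ,  0.        ,  0.        ,  1.        ]])}
```

View pics/scene0.png

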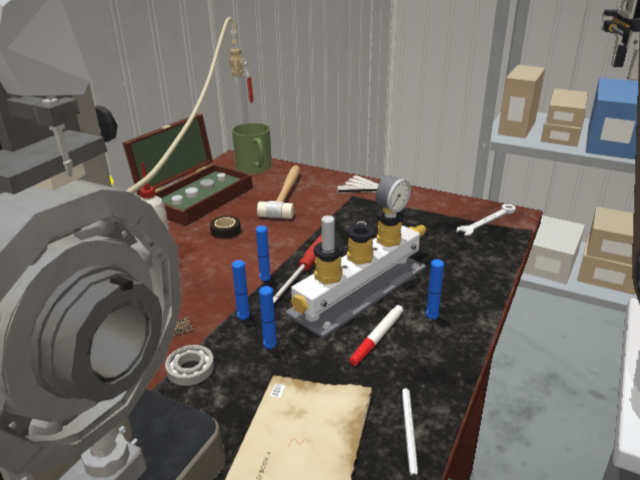

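View pics/top0.png

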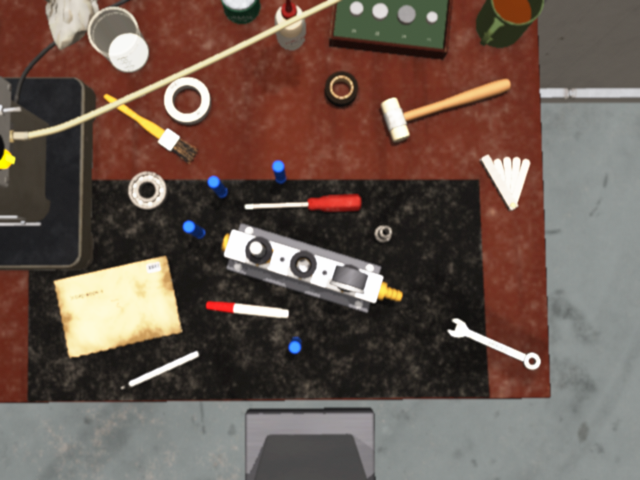

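The scene view shows the stopper in the left outlet (about 328,250), the middle outlet free (361,240) and the gauge on the right (392,200). In the top view they are at about (258,247), (303,264) and (350,278). Blue bars stand round the manifold.

Run:
```python
import cv2,numpy as np
a=cv2.imread("pics/scene0.png")[180:330,280:440];b=cv2.imread("pics/top0.png")[215:325,210:410]
cv2.imwrite("pics/sc.png",cv2.resize(a,None,fx=4,fy=4,interpolation=cv2.INTER_CUBIC))
cv2.imwrite("pics/tc.png",cv2.resize(b,None,fx=4,fy=4,interpolation=cv2.INTER_CUBIC))
```

```text
(no output)
```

View pics/sc.png

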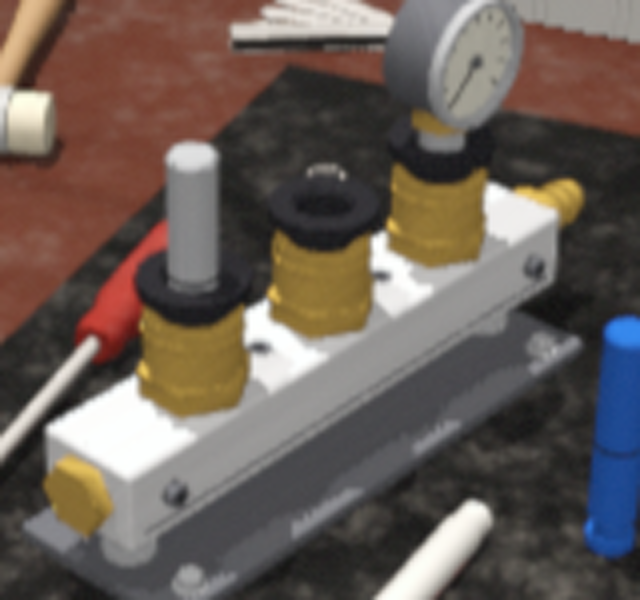

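View pics/tc.png

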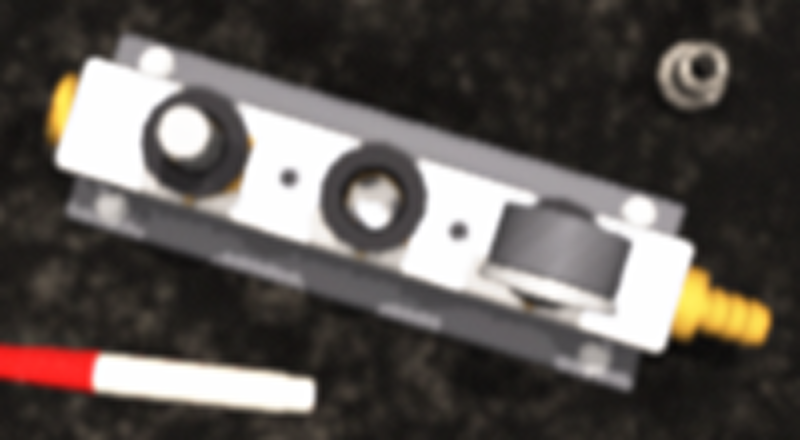

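The crops show the stopper top at scene (328.0,218.5) and top (256.0,247.8). The middle collar's top centre is at scene (361.2,231.4) and top (303.2,264.2), the left collar's at about (328.4,249.5) and (258.7,250.4). Next I triangulate.

```bash
cat > h.py <<'E'
import cv2,numpy as np
from plant import r
def P(i):
    return np.array([[i['fx'],0,i['cx']],[0,i['fy'],i['cy']],[0,0,1]])@np.diag([1,-1,-1])@i['view'][:3]
def tri(Pa,Pb,a,b):
    X=cv2.triangulatePoints(Pa,Pb,np.array(a,float),np.array(b,float));X=(X[:3]/X[3]).ravel()
    q=[(p@np.r_[X,1]) for p in(Pa,Pb)];return X,[np.round(v[:2]/v[2]-w,1) for v,w in zip(q,(a,b))]
def ray(i,px,z):
    M=P(i);A=np.c_[M[:,:2],-np.r_[px,1]];s=np.linalg.solve(A,-(M[:,2]*z+M[:,3]));return s[:2]
E
python3 - <<'E'
from h import *
s,t=r.camera_info("scene"),r.camera_info("top")
for n,a,b in[("stop",(328,218.5),(256,247.8)),("mid",(361.2,231.4),(303.2,264.2)),("left",(328.4,249.5),(258.7,250.4))]:
    print(n,*tri(P(s),P(t),a,b))
# bar corners on its top, top view: (crop)
for c in[(92,55),(60,165),(690,242),(660,352)]:
    print(ray(t,(210+c[0]/4,215+c[1]/4),.06))
print("sleeve top",ray(t,(210+690/4,215+70/4),.042))
for c in[(190,228),(214,184),(279,168),(295,347)]:print("blue",ray(t,c,.097))
print("wrist",P(r.camera_info("wrist")))
print("gauge", ray(t,(210+560/4,215+250/4),.15))
E
```

```text
stop [0.55458519 0.07702804 0.15787546] [array([-0.3, -0. ]), array([0.1, 0.3])]
mid [0.53315038 0.01049275 0.10790199] [array([-0.6, -0. ]), array([0.2, 0.5])]
left [0.55450561 0.07719896 0.10773213] [array([-0.4, -0. ]), array([0.2, 0.4])]
[0.59324319 0.12194245]
[0.5496853  0.13440862]
[ 0.51779364 -0.11392797]
[ 0.47462812 -0.10147834]
sleeve top [ 0.58786638 -0.11720957]
blue [0.59059715 0.18266205]
blue [0.6580612 0.1466004]
blue [0.68241018 0.04719748]
blue [0.4100827  0.02382111]
wrist [[-4.46759841e+01  3.74369974e+02 -3.05190163e+02  3.71615758e+02]
 [ 3.93772081e+02  1.41667085e+02 -1.35384320e+02  8.18790273e+01]
 [ 2.50898341e-01  9.10128425e-02 -9.63725420e-01  3.90015166e-01]]
gauge [ 0.51231271 -0.0561853 ]
```

Everything agrees with the text: outlet spacing is 69.9 mm, collar top at z about 0.108, stopper top at about 0.157, and the row points 72.2° from +x. I'll approach high, turning to yaw -107.8° so the jaws close across the bar.

Request:
{"op": "jog_arm", "data": {"deltas": [[[0.2,2.0,4.4,0,0.114],[0.2,2.0,4.4,0,0.114],[0.2,2.0,4.4,0,0.114],[0.2,2.0,4.4,0,0.114],[0.2,2.0,4.4,0,0.114],[0.2,2.0,4.4,0,0.114],[0.2,2.0,4.4,0,0.114],[0.2,2.0,4.4,0,0.117]]], "force": 20}}

```text
time_s: 1.1
tcp_pos: [0.3884, -0.2817, 0.2455]
eef_rot: [180.0, 0.0, -107.6]
contact_force: [1.4, -0.0, -0.3]
gripper_width: 0.0525
gripper_force: 0.0
```

Request:
{"op": "jog_arm", "data": {"deltas": [[[0.0,2.05,4.4,0,0],[0.0,2.05,4.4,0,0],[0.0,2.05,4.4,0,0],[0.0,2.05,4.4,0,0],[0.0,2.05,4.4,0,0],[0.0,2.05,4.4,0,0],[0.0,1.0,2.0,0,0],[0,0,0,0,0]]]}}

```text
time_s: 2.1
tcp_pos: [0.5214, 0.0017, 0.245]
eef_rot: [179.9, -0.0, -107.7]
contact_force: [-0.3, -0.6, -0.2]
gripper_width: 0.0437
gripper_force: 0.0
```

Run:
```python
from h import *
i=r.camera_info("wrist");s=r.get_state();im=r.capture("wrist");cv2.imwrite("pics/w1.png",im)
np.save("w1.npy",P(i));print(s['time_s'],s['tcp_pos'],s['eef_rot'],s['contact_force'])
V=i['view'];print("cam",-V[:3,:3].T@V[:3,3])
for p in[(.5546,.0771,.1575),(.5332,.0105,.108),(.5546,.0771,.108)]:
    q=P(i)@np.r_[p,1];print(q[:2]/q[2])
```

```text
2.1 [0.52135465 0.0017093  0.2450104 ] [ 1.79948063e+02 -3.68313814e-02 -1.07718557e+02] [-0.27617062 -0.64750081 -0.18478384]
cam [ 0.5009357  -0.0673145   0.38478258]
[306.49430038 366.23633994]
[307.67754923 251.39140112]
[308.06881253 331.28466244]
```

View pics/w1.png

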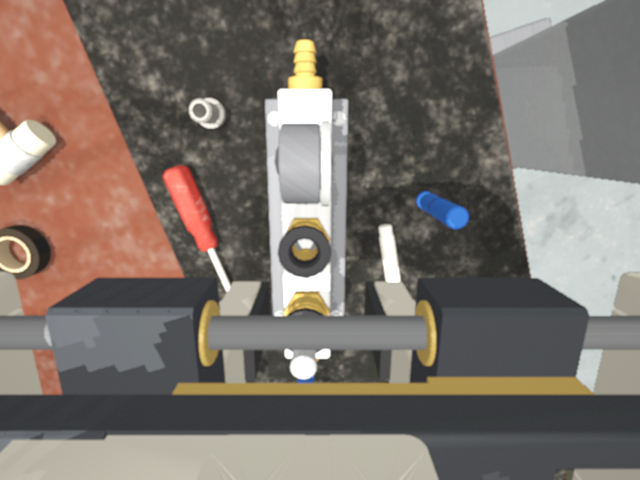

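The wrist view shows the middle collar at (304.5,251) and the stopper top at (303,367). Both sit about 3 px left of prediction, roughly 2 mm. The jaw parts are symmetric about column 317.5. I'll check the hand-camera calibration against that.

Run:
```python
from h import *
i=r.camera_info("wrist");s=r.get_state();M=P(i);print(i['fx'],i['cx'],i['cy'])
from scipy.spatial.transform import Rotation as R
Rt=R.from_euler('xyz',s['eef_rot'],degrees=True).as_matrix();t=s['tcp_pos']
for d in(0.019,0,-.04,-.08):
    q=M@np.r_[t+Rt[:,2]*d,1];print(d,q[:2]/q[2])
Rc=i['view'][:3,:3]@Rt;print(Rc)
C=-i['view'][:3,:3].T@i['view'][:3,3];print("cam in tool",Rt.T@(C-t))
print("mid@.108",ray(i,(304.5,251),.108),"stop@.157",ray(i,(303,367),.157))
t_=r.camera_info("top");s_=r.camera_info("scene")
for n,a,b,w in[("mid",(361.2,231.4),(303.2,264.2),(304.5,251)),("stop",(328,218.5),(256,247.8),(303,367))]:
    print(n,"top-wrist",*tri(P(t_),M,b,w)); print(n,"scene-wrist",*tri(P(s_),M,a,w))
# image columns of the black blocks / fingers for symmetry at row 255-345
im=cv2.cvtColor(cv2.imread("pics/w1.png"),cv2.COLOR_BGR2GRAY).astype(int)
for row in(300,332):
    g=np.diff(im[row]);print(row,[(int(k),int(g[k])) for k in np.where(abs(g)>35)[0]])
```

```text
367.16715718716864 316.9828632894516 242.16359720120016
0.019 [320.04219365 299.99484905]
0 [320.40189488 318.96564546]
-0.04 [321.53244174 378.59116912]
-0.08 [323.79790806 498.07282915]
[[ 4.01341667e-04  9.99999915e-01  9.47649588e-05]
 [ 9.63771769e-01 -4.12078269e-04  2.66727964e-01]
 [ 2.66727981e-01 -1.57172540e-05 -9.63771853e-01]]
cam in tool [ 0.07207759 -0.00144885 -0.13974397]
mid@.108 [0.53500738 0.00858501] stop@.157 [0.55687033 0.07641103]
mid top-wrist [0.53467271 0.01071234 0.10139439] [array([ 0.1, -0.3]), array([ 1.5, -0.1])]
mid scene-wrist [0.5337146  0.00843231 0.10677167] [array([-0.4, -0.1]), array([ 1.5, -1.1])]
stop top-wrist [0.55560277 0.07715816 0.156459  ] [array([ 0.1, -0.4]), array([ 2. , -0.1])]
stop scene-wrist [0.55537751 0.07568605 0.15724763] [array([-0.4, -0.2]), array([ 1.7, -1.2])]
300 [(253, -37), (254, -48), (270, 37), (271, 50), (323, 39), (329, -43), (379, 47)]
332 [(197, 56), (198, 59), (435, -58), (436, -60)]
```

The reported hand-camera pose is about 1.4 mm off laterally: the jaws appear centred at column 316.5 instead of 320.5. With that corrected, the stopper is at about (0.5552, 0.0770), in line with the fixed cameras.

Request:
{"op": "jog_arm", "data": {"deltas": [[[0.0,1.69,3.77,0,0],[-0.2,1.69,3.76,0,0],[-0.2,0,0,-3.0,0],[-0.2,0,0,-3.0,0],[-0.2,0,0,-2.5,0],[-0.2,0,0,-1.5,0],[-0.3,0,0,0,0],[-0.3,0,0,0,0]]]}}

```text
time_s: 3.15
tcp_pos: [0.5555, 0.0759, 0.1466]
eef_rot: [-179.9, 0.0, -107.8]
contact_force: [-0.4, -0.5, 0.1]
gripper_width: 0.0306
gripper_force: 0.0
```

Run:
```python
from h import *
i=r.camera_info("wrist");s=r.get_state();im=r.capture("wrist");sc=r.capture("scene")
a=cv2.resize(im[150:450,150:490],(680,600))
b=cv2.resize(sc[150:300,240:440],(800,600));cv2.imwrite("pics/w2.png",a);cv2.imwrite("pics/s2.png",b)
print(s['time_s'],s['tcp_pos'],s['eef_rot'],s['contact_force'],s['gripper_width'])
```

```text
3.15 [0.55553711 0.07591413 0.14660643] [-1.79929163e+02  4.26310805e-02 -1.07825353e+02] [-0.42915636 -0.46086877  0.05066842] 0.030627406337507986
```

View pics/w2.png

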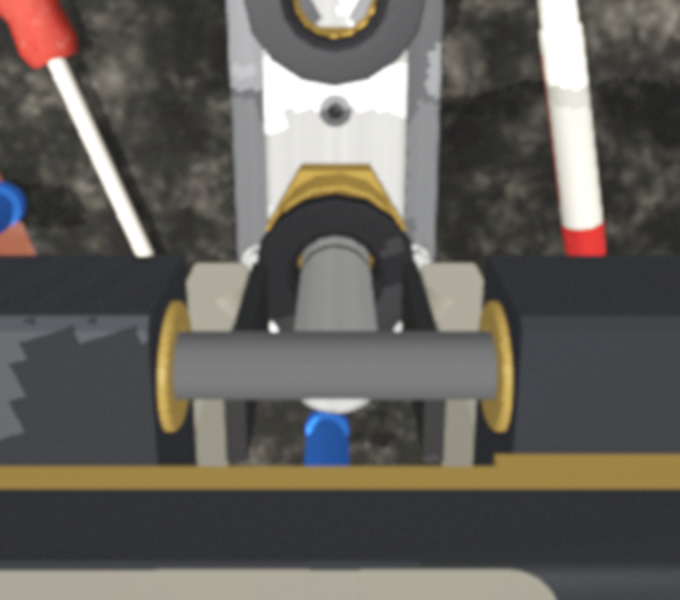

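View pics/s2.png

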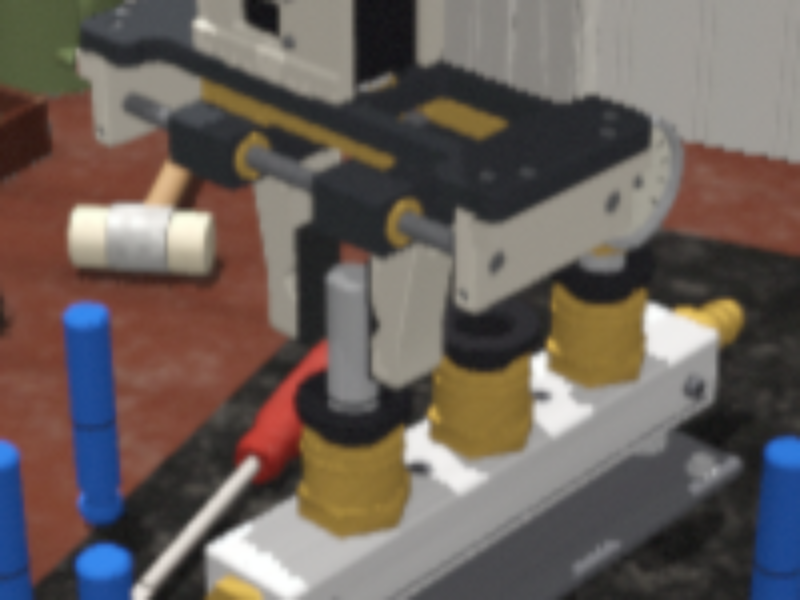

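The jaws are centred on the bar: bar at crop column 335, jaw centre 335.5. Next I lower to just above the collar and feel for it.

Request:
{"op": "jog_arm", "data": {"deltas": [[[-0.35,0,0.1,-0.8,0],[-0.4,0,0,-0.7,0],[-0.4,0,0,-0.2,0],[-0.4,0,0,0,0]]]}}

```text
time_s: 3.75
tcp_pos: [0.5552, 0.0771, 0.129]
eef_rot: [-180.0, -0.0, -107.8]
contact_force: [-2.8, 0.6, 9.6]
gripper_width: 0.0263
gripper_force: 4.1
```

Request:
{"op": "jog_arm", "data": {"deltas": [[[-0.4,0,0,-0.1,0],[-0.4,0,0,-0.1,0],[-0.4,0,0,0,0]]]}}

```text
time_s: 4.12
tcp_pos: [0.5552, 0.0771, 0.1274]
eef_rot: [-180.0, 0.0, -107.8]
contact_force: [-3.1, -1.1, 10.1]
gripper_width: 0.0263
gripper_force: 5.2
```

Request:
{"op": "jog_arm", "data": {"deltas": [[[-0.4,0,0,-0.1,0],[-0.4,0,0,0,0]]]}}

```text
time_s: 4.38
tcp_pos: [0.5552, 0.0771, 0.1266]
eef_rot: [-179.9, 0.0, -107.8]
contact_force: [-3.8, 0.5, 11.5]
gripper_width: 0.0267
gripper_force: 5.8
```

Request:
{"op": "jog_arm", "data": {"deltas": [[[-0.4,0,0,-0.1,0],[-0.4,0,0,0,0]]]}}

```text
time_s: 4.62
tcp_pos: [0.5552, 0.0771, 0.1257]
eef_rot: [-179.9, 0.0, -107.8]
contact_force: [-4.2, -0.1, 11.9]
gripper_width: 0.0262
gripper_force: 6.4
```

Request:
{"op": "jog_arm", "data": {"deltas": [[[-0.4,0,0,-0.1,0],[-0.4,0,0,0,0]]]}}

```text
time_s: 4.88
tcp_pos: [0.5553, 0.0771, 0.1249]
eef_rot: [-179.9, 0.0, -107.8]
contact_force: [-4.5, 0.2, 13.9]
gripper_width: 0.0262
gripper_force: 6.9
```

Request:
{"op": "jog_arm", "data": {"deltas": [[[-0.4,0,0,-0.05,0],[-0.4,0,0,0,0]]]}}

```text
time_s: 5.12
tcp_pos: [0.5553, 0.0771, 0.1245]
eef_rot: [-179.9, 0.0, -107.8]
contact_force: [-4.4, 0.9, 15.2]
gripper_width: 0.0263
gripper_force: 7.2
```

The collar is at about 15 N, nearly fully in, so I close on the bar.

Request:
{"op": "jog_arm", "data": {"deltas": [[[-0.7,0,0,0,0],[-0.7,0,0,0,0],[-0.7,0,0,0,0],[-0.7,0,0,0,0]]], "force": 25}}

```text
time_s: 5.62
tcp_pos: [0.5561, 0.0774, 0.1248]
eef_rot: [-179.9, 0.1, -107.8]
contact_force: [-2.5, -0.9, 13.1]
gripper_width: 0.0177
gripper_force: 29.1
```

Request:
{"op": "jog_arm", "data": {"deltas": [[[-0.7,0,0,0.1,0],[-0.7,0,0,0.1,0],[-0.7,0,0,0.1,0],[-0.7,0,0,0.1,0],[-0.7,0,0,0,0]]]}}

```text
time_s: 6.25
tcp_pos: [0.556, 0.0774, 0.1282]
eef_rot: [-179.9, 0.1, -107.8]
contact_force: [-0.1, 0.6, 8.3]
gripper_width: 0.0172
gripper_force: 28.0
```

Request:
{"op": "jog_arm", "data": {"deltas": [[[-0.7,0,0,0.1,0],[-0.7,0,0,0.1,0],[-0.7,0,0,0.2,0],[-0.7,0,0,0,0]]]}}

```text
time_s: 6.75
tcp_pos: [0.5552, 0.0772, 0.131]
eef_rot: [-180.0, 0.0, -107.8]
contact_force: [2.4, 0.7, -0.4]
gripper_width: 0.0177
gripper_force: 25.0
```

Request:
{"op": "jog_arm", "data": {"deltas": [[[-0.7,0,0,0.7,0],[-0.7,0,0,1.0,0],[-0.7,0,0,1.3,0],[-0.7,0,0,1.3,0],[-0.7,0,0,1.3,0],[-0.7,0,0,0.2,0],[-0.7,0,0,0,0]]]}}

```text
time_s: 7.62
tcp_pos: [0.5547, 0.077, 0.189]
eef_rot: [180.0, 0.0, -107.8]
contact_force: [-0.7, -0.5, -0.5]
gripper_width: 0.0169
gripper_force: 25.0
```

Run:
```python
from h import *
s=r.get_state();im=r.capture("wrist");sc=r.capture("scene")
a=cv2.resize(im[150:450,170:470],(400,400))
b=cv2.resize(sc[150:300,260:410],(400,400));cv2.imwrite("pics/w3.png",np.hstack([a,b]))
print(s['time_s'],s['tcp_pos'],s['eef_rot'],s['contact_force'],s['gripper_width'])
```

```text
7.625 [0.55467302 0.07696757 0.18900824] [ 1.79983975e+02  1.06500899e-04 -1.07827781e+02] [-0.65287832 -0.53569272 -0.52812311] 0.016897596974849733
```

View pics/w3.png

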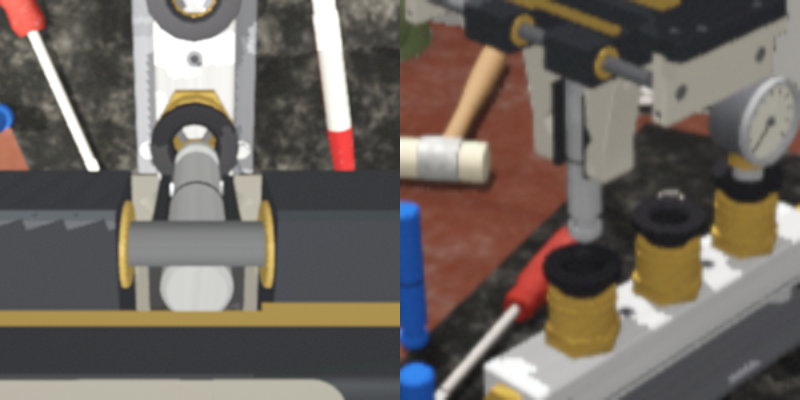

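The bar is drawn out and upright, with its nose clear of the collar (right half, about (585,230)) and centred in the jaws. Now I move 70 mm along the row to the middle outlet and lower part way.

Request:
{"op": "jog_arm", "data": {"deltas": [[[-0.7,-0.4,-1.27,0,0],[-0.7,-0.6,-1.9,0,0],[-0.7,-0.6,-1.9,0,0],[-0.7,-0.4,-1.3,0,0],[-0.7,-0.1,-0.3,0,0],[-0.7,0,0,0,0],[-0.7,0,0,0,0]]]}}

```text
time_s: 8.6
tcp_pos: [0.5342, 0.0107, 0.1891]
eef_rot: [-180.0, 0.0, -107.8]
contact_force: [-0.1, 0.2, -0.2]
gripper_width: 0.0174
gripper_force: 25.0
```

Request:
{"op": "jog_arm", "data": {"deltas": [[[-0.7,0,0,-0.5,0],[-0.7,0,0,-0.5,0],[-0.7,0,0,-0.5,0],[-0.7,0,0,-0.3,0],[-0.7,0,0,0,0]]]}}

```text
time_s: 9.22
tcp_pos: [0.5338, 0.0103, 0.1707]
eef_rot: [180.0, -0.0, -107.8]
contact_force: [-0.0, -1.3, -0.7]
gripper_width: 0.0179
gripper_force: 25.0
```

Request:
{"op": "jog_arm", "data": {"deltas": [[[-0.7,0,0,-0.4,0],[-0.7,0,0,-0.3,0],[-0.7,0,0,0,0]]]}}

```text
time_s: 9.6
tcp_pos: [0.5338, 0.0103, 0.1638]
eef_rot: [180.0, -0.0, -107.8]
contact_force: [0.9, -0.1, -1.2]
gripper_width: 0.018
gripper_force: 25.0
```

Request:
{"op": "jog_arm", "data": {"deltas": [[[-0.7,0,0,-0.5,0],[-0.7,0,0,-0.5,0],[-0.7,0,0,-0.5,0],[-0.7,0,0,-0.3,0],[-0.7,0,0,0,0]]]}}

```text
time_s: 10.22
tcp_pos: [0.5339, 0.0103, 0.1458]
eef_rot: [180.0, -0.0, -107.8]
contact_force: [1.1, -0.3, -0.8]
gripper_width: 0.0175
gripper_force: 25.0
```

In freely, about 28 mm deep. Now feel for the teeth.

Request:
{"op": "jog_arm", "data": {"deltas": [[[-0.7,0,0,-0.2,0],[-0.7,0,0,-0.2,0],[-0.7,0,0,0,0]]]}}

```text
time_s: 10.6
tcp_pos: [0.5338, 0.0103, 0.1419]
eef_rot: [180.0, -0.0, -107.8]
contact_force: [-0.3, 0.4, -0.5]
gripper_width: 0.0175
gripper_force: 25.0
```

Request:
{"op": "jog_arm", "data": {"deltas": [[[-0.7,0,0,-0.1,0],[-0.7,0,0,-0.1,0],[-0.7,0,0,0,0]]]}}

```text
time_s: 10.98
tcp_pos: [0.5339, 0.0103, 0.14]
eef_rot: [180.0, -0.0, -107.8]
contact_force: [-0.2, -0.3, -1.6]
gripper_width: 0.0176
gripper_force: 25.0
```

Request:
{"op": "jog_arm", "data": {"deltas": [[[-0.7,0,0,-0.1,0],[-0.7,0,0,-0.05,0],[-0.7,0,0,0,0]]]}}

```text
time_s: 11.35
tcp_pos: [0.5342, 0.0104, 0.1387]
eef_rot: [-180.0, 0.0, -107.8]
contact_force: [0.3, 0.5, 0.2]
gripper_width: 0.0179
gripper_force: 25.0
```

Request:
{"op": "jog_arm", "data": {"deltas": [[[-0.7,0,0,-0.1,0],[-0.7,0,0,0,0]]]}}

```text
time_s: 11.6
tcp_pos: [0.5345, 0.0105, 0.138]
eef_rot: [-179.9, 0.0, -107.8]
contact_force: [0.9, -0.1, 2.6]
gripper_width: 0.0177
gripper_force: 25.0
```

The nose rests on the teeth. I release and regrip 15 mm higher, so the tips stay clear of the collar when the bar is home.

Request:
{"op": "jog_arm", "data": {"deltas": [[[-0.4,0,0,0,0],[-0.4,0,0,0,0],[-0.4,0,0,0.5,0],[-0.4,0,0,0.7,0],[-0.4,0,0,0.3,0],[-0.7,0,0,0,0],[-0.7,0,0,0,0],[-0.7,0,0,0,0]]], "force": 25}}

```text
time_s: 12.6
tcp_pos: [0.5341, 0.0103, 0.1527]
eef_rot: [-180.0, 0.0, -107.8]
contact_force: [0.3, -0.2, 1.0]
gripper_width: 0.0175
gripper_force: 25.0
```

Request:
{"op": "jog_arm", "data": {"deltas": [[[-0.7,0,0,0,0],[-0.7,0,0,-0.1,0],[-0.7,0,0,0,0]]], "force": 30}}

```text
time_s: 12.98
tcp_pos: [0.5342, 0.0104, 0.1518]
eef_rot: [-180.0, 0.0, -107.8]
contact_force: [1.3, 0.2, 3.6]
gripper_width: 0.0174
gripper_force: 30.0
```

Request:
{"op": "jog_arm", "data": {"deltas": [[[-0.7,0,0,-0.1,0],[-0.7,0,0,-0.1,0],[-0.7,0,0,-0.1,0],[-0.7,0,0,0,0]]]}}

```text
time_s: 13.48
tcp_pos: [0.5341, 0.0104, 0.1485]
eef_rot: [-180.0, 0.0, -107.8]
contact_force: [2.4, -1.7, -0.9]
gripper_width: 0.0177
gripper_force: 30.0
```

Request:
{"op": "jog_arm", "data": {"deltas": [[[-0.7,0,0,-0.1,0],[-0.7,0,0,-0.1,0],[-0.7,0,0,-0.1,0],[-0.7,0,0,0,0]]]}}

```text
time_s: 13.98
tcp_pos: [0.5339, 0.0103, 0.1453]
eef_rot: [180.0, -0.0, -107.8]
contact_force: [2.7, -0.7, -2.3]
gripper_width: 0.0175
gripper_force: 30.0
```

Request:
{"op": "jog_arm", "data": {"deltas": [[[-0.7,0,0,-0.1,0],[-0.7,0,0,-0.1,0],[-0.7,0,0,-0.1,0],[-0.7,0,0,-0.1,0],[-0.7,0,0,0,0]]]}}

```text
time_s: 14.6
tcp_pos: [0.5333, 0.0102, 0.1411]
eef_rot: [179.9, -0.0, -107.8]
contact_force: [1.2, -0.9, -1.6]
gripper_width: 0.0175
gripper_force: 30.0
```

Request:
{"op": "jog_arm", "data": {"deltas": [[[-0.7,0,0,-0.1,0],[-0.7,0,0,0,0]]]}}

```text
time_s: 14.85
tcp_pos: [0.5334, 0.0102, 0.1403]
eef_rot: [179.9, -0.0, -107.8]
contact_force: [0.5, -1.0, -1.3]
gripper_width: 0.0175
gripper_force: 30.0
```

Request:
{"op": "jog_arm", "data": {"deltas": [[[-0.7,0,0,-0.1,0],[-0.7,0,0,0,0]]]}}

```text
time_s: 15.1
tcp_pos: [0.5337, 0.0103, 0.1394]
eef_rot: [180.0, -0.0, -107.8]
contact_force: [0.2, -0.9, -1.0]
gripper_width: 0.0172
gripper_force: 30.0
```

Request:
{"op": "jog_arm", "data": {"deltas": [[[-0.7,0,0,-0.1,0],[-0.7,0,0,0,0]]]}}

```text
time_s: 15.35
tcp_pos: [0.534, 0.0104, 0.1391]
eef_rot: [-180.0, 0.0, -107.8]
contact_force: [-1.3, -0.5, 5.1]
gripper_width: 0.0172
gripper_force: 30.0
```

Request:
{"op": "jog_arm", "data": {"deltas": [[[-0.7,0,0,-0.1,0],[-0.7,0,0,0,0]]]}}

```text
time_s: 15.6
tcp_pos: [0.5343, 0.0104, 0.139]
eef_rot: [-179.9, 0.0, -107.8]
contact_force: [-4.4, -0.2, 11.9]
gripper_width: 0.0176
gripper_force: 30.0
```

It stopped solidly 13.5 mm below the rest height, with 12 N on it, so it is home. Now the pull test upward.

Request:
{"op": "jog_arm", "data": {"deltas": [[[-0.7,0,0,0.1,0],[-0.7,0,0,0.1,0],[-0.7,0,0,0.1,0],[-0.7,0,0,0,0]]]}}

```text
time_s: 16.1
tcp_pos: [0.5339, 0.0103, 0.1404]
eef_rot: [180.0, -0.0, -107.8]
contact_force: [0.4, -0.4, -0.9]
gripper_width: 0.0174
gripper_force: 30.0
```

Request:
{"op": "jog_arm", "data": {"deltas": [[[-0.7,0,0,0.1,0],[-0.7,0,0,0.05,0],[-0.7,0,0,0,0]]]}}

```text
time_s: 16.48
tcp_pos: [0.5336, 0.0103, 0.1413]
eef_rot: [179.9, -0.0, -107.8]
contact_force: [2.7, -1.4, -10.1]
gripper_width: 0.0173
gripper_force: 30.0
```

Request:
{"op": "jog_arm", "data": {"deltas": [[[-0.7,0,0,0.03,0],[-0.7,0,0,0,0],[-0.7,0,0,0,0],[-0.7,0,0,0,0]]]}}

```text
time_s: 16.98
tcp_pos: [0.5334, 0.0103, 0.1416]
eef_rot: [179.9, -0.0, -107.8]
contact_force: [4.1, -1.4, -21.9]
gripper_width: 0.0173
gripper_force: 30.0
```

The teeth hold at 22 N with the bar at 2.5 mm play or less. I relax, release and retreat straight up.

Request:
{"op": "jog_arm", "data": {"deltas": [[[-0.7,0,0,-0.15,0],[-0.7,0,0,-0.1,0],[-0.7,0,0,0,0],[-0.3,0,0,0,0],[-0.3,0,0,0,0],[-0.3,0,0,0,0]]]}}

```text
time_s: 17.73
tcp_pos: [0.5341, 0.0104, 0.1402]
eef_rot: [-180.0, 0.0, -107.8]
contact_force: [0.0, 0.2, 1.0]
gripper_width: 0.0306
gripper_force: 0.0
```

Request:
{"op": "jog_arm", "data": {"deltas": [[[-0.3,0,0,1.0,0],[-0.3,0,0,2.0,0],[-0.3,0,0,3.0,0],[-0.3,0,0,3.0,0],[-0.3,0,0,2.0,0],[-0.3,0,0,0,0],[-0.3,0,0,0,0]]]}}

```text
time_s: 18.6
tcp_pos: [0.5335, 0.0103, 0.2496]
eef_rot: [180.0, -0.0, -107.8]
contact_force: [-0.1, 0.3, -0.6]
gripper_width: 0.0303
gripper_force: 0.0
```

Run:
```python
from h import *
s=r.get_state();t=r.capture("top");sc=r.capture("scene")
b=cv2.resize(sc[170:320,280:440],(640,600));cv2.imwrite("pics/s4.png",b)
print(s['time_s'],s['tcp_pos'],s['contact_force'],s['gripper_width'])
```

```text
18.6 [0.53354723 0.01030817 0.24955829] [-0.13210665  0.32868409 -0.6165177 ] 0.030303775511121345
```

View pics/s4.png

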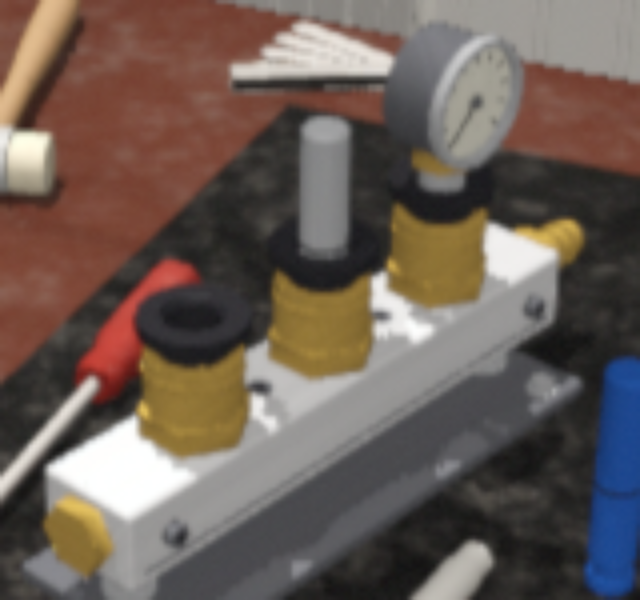

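The stopper stands upright in the middle outlet (crop 325,190), its line at the collar's top, with the collars up and the gauge and loose things untouched.

```bash
python3 -c "
from plant import r
print(r.close_job())"
```

```text
the job is handed in; nothing more can be done
None
```

The stopper is now fully home in the middle outlet and held by the teeth under an upward pull of about 22 N; I handed the job in at 18.6 s, but the hand-in call gave no verdict.

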